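# Third hand for a spice rack: clamp the end panel, press the rail home and hold

## Robot

A 7-joint arm with a two-finger parallel gripper is mounted at the origin on a cart in front of the work surface, level with it; the furniture and walls round the work are solid. World frame = base frame: x ahead of the robot, y to its left, z up, the work surface at z = 0. Lengths are in m, angles in rad, forces in N, time in s.
With the tool pointing down it reaches from about 0.425 to 0.925 m from the base axis. Payload 6.8 kg.
Tool frame: the origin (TCP) lies midway between the tips of the shut fingers; the grasp point (between the pads) lies 19 mm behind it; z points along the fingers, y is the line along which they close (so a half turn about z gives the same grasp; the last joint's range is limited). The gripper opens to 88 mm and grips with 3 to 60 N. Pads are 20 mm wide; open, the fingers measure 115 mm over their backs; the gripper's body (75 mm by 178 mm) begins 61 mm behind the grasp point.
Start: joints at [-1.293, 0.477, 0.022, 1.555, -0.011, 1.109, -0.083], TCP at [0.254, 0.625, 0.223] pointing down, gripper open.
Joint ranges: [-2.96, 2.96], [-0.34, 2.1], [-1.41, 1.46], [0.24, 2.44], [-1.37, 4.51], [0.17, 1.92], [-2.96, 2.96]. Speed limits (rad/s): [2.39, 2.39, 3.14, 3.14, 3.14, 3.14, 3.14].

## Interface

Orientations are given as a unit quaternion [w, x, y, z].
In Python, from station import env, fingers, planner, eyes gives the robot as it stands. Calls block until the motion is done:
- env.goto(position, orientation): joint-space move of the TCP to a pose.
- env.move_linear(position, rot=None, feed=0.15, guard=None): straight line of the TCP; rot=None keeps the orientation; feed is the mean speed in m/s. With guard (N) it stops when the force on the tool has changed by that much, and returns True; else False.
- env.movej(angles): joint-space move.
- fingers.gripper_to(opening, strength=None): finger opening in m; strength is the grip in N (None keeps the last); returns when the fingers have stopped.
- env.hold(seconds).
- planner.inverse_kinematics(position, orientation): joint angles nearest the present ones, or None.
- env.get_state(): the state.
- eyes.read_camera(name): name is "side" or "top"; returns a dict with "color" (420x560x3 uint8, red, green, blue), "intrinsics" (3x3 intrinsics, pixels), "R" (3x3) and "t" (3): a world point X has camera coordinates R X + t. Camera axes: x right, y down, z forward; pixel columns grow to the right and rows downward; lengths in m; the calibration is good to about 2 mm. A picture is of the moment at which its call begins. There is no depth.
A pose or a line that the arm cannot do raises env.Unreachable and nothing moves.
- env.hand_in(): hands the job in; it is judged then, once.
Trained networks look in a picture, given as the dict that the camera call returned (one of the last four; its "shot" number tells which), for a name from the list of things; names that differ only in an ending like _2 or _b are one class to them, and where a whole thing is asked for, a point or a joint stands for the part that bears it (a point fixed in the world has none). Each returns a list of dicts, best first, with "p" (0 to 1); they miss things now and then, are a little off and sometimes report something else, mostly with a low value. They report only what shows in the picture. A call takes as long as a camera call. They do not tell look-alikes from the thing itself.
- eyes.look_for(picture, query): "location" ([x, y, z] in m, in world coordinates, good to about 4 mm: the middle of the surface that is visible of it).
The state is a dict: "time_s": time; "joint_positions": joint angles; "joint_vel": joint speeds; "effort": joint torques, N m; "eef_pos": TCP position; "ee_rot": TCP orientation; "force": force on the tool from outside, world axes, zero at the start; "ft_torque": the same for the moment, N m; "grip_width": finger opening in m; "grasp_force": force on a finger pad.
Only numpy, scipy, OpenCV 4.12 (cv2) and the standard library are available. Lean on these libraries where they do the work, as an engineer would, in place of code of your own. Each camera call takes 0.05 s, during which the arm holds its last target. There are 200 camera calls.

## Task

A spice rack is being screwed together in the jig. First swing the red-handled clamp arm over its centre so that it shuts onto the end panel; then pick up the loose wooden rail, lay it flat in the jig's channel with its brass-insert end towards the panel, and push it gently against the panel until the sprung stop's pointer stands in the green field. Keep it pressed there steadily for at least two seconds, and finish while still holding and pressing it, without letting go, so that someone can drive the screw; leave the jars and the mug alone.

Things in the scene. Friction and masses are not known exactly. Their poses are not given: they have to be found in the camera images.
- jig: Assembly jig fixed to the worktop: plywood base 120 (x) x 300 (y) x 12 thick, origin on the worktop surface under the channel's centre line, base from y -160 to +140. Its y axis runs along the channel; work is pressed towards its -y, which points roughly to the robot's right, where a sprung stop slides on rods. Wall cabinets hang 615 mm above the worktop from 600 mm ahead of the robot on
- channel (a point): Point on the channel's floor, on its centre line, 12 mm above the worktop and 80 mm from the home position of the panel's face; axes as the jig's. The channel is 32 mm wide between two wooden guides that stand 10 mm above its floor, are 16 mm wide and run from 65 mm behind (-y) to 70 mm ahead (+y) of this point; it is open at the +y end
- panel_hole (a point): Centre of the screw hole in the face of the rack's wooden end panel, 18 mm above the channel floor; panel 90 wide x 60 tall x 12 thick, upright, its face looks to the jig's +y, its top 74 mm above the worktop. It stands in the nest of the sprung stop and moves with it; axes as the jig's
- stop (a joint): Travel of the sprung stop in m, towards the jig's -y: 0 home, 0.034 on its end stop. Pushing force is 4 N at the start of travel plus 0.4 N per mm. On the robot's side of the stop its black pointer runs over a flat red/green/red strip; it is in the green from 0.008 to 0.026 (7 to 14 N)
- clamp (a joint): Angle in rad of the over-centre clamp arm on the stop: 0 open (leaning back to the jig's -y, 25 degrees past upright), 2.0 closed (lying level over the panel's top edge along +y). It hinges about the jig's x axis; the arm is heavy (250 g): its weight holds it open before its dead centre (upright, 0.43) and drops it shut once well past. Takes about 1 to 4 N at mid-arm
- clamp_tip (a point): End of the clamp arm's round red grip (18 mm diameter); the arm is 89 mm long from pivot to this point, steel part 14 mm wide. Closed, the grip overhangs the panel's face by 35 mm, 75 to 93 mm above the worktop: bring the rail in beyond it and slide it under
- clamp_pivot (a point): Pivot of the clamp arm, 84 mm above the worktop, 54 mm behind (-y) the panel's face, on the channel's centre plane; axes as the jig's
- rail: Loose light-wood rack rail, 24 (x) x 140 (y) x 36 (z) mm, 100 g, origin at the centre of its underside. A brass insert marks its -y end face and a brass band lies across its top near that end; it lies on the worktop beyond the jig with that end roughly to the robot's right
- rail_end (a point): Centre of the rail's brass-insert end face, 70 mm from its middle, 18 mm above its underside
- spice_jar_a: spice jar with a dark cap, 41 dia x 105 mm, a bystander; origin at the underside
- spice_jar_b: second spice jar with a dark cap, 41 dia x 105 mm, a bystander; origin at the underside
- mug: dark-and-cream mug, 84 x 115 x 91 mm, a bystander; origin at the underside
- jar: small red food jar with a green lid, 62 dia x 86 mm, a bystander; origin at the underside
There are look-alikes about, which are no part of the job. There is more than one size of the rail; the one meant has the size given above.

How it is judged:
On the way, in this order (a step that is already met when the one before it is completed fails the run):
1. the clamp arm is shut onto the panel (value of joint clamp above 1.88 rad), for 0.2 s.
2. the rail lies flat in the channel, brass end towards the panel, clamp still shut (x of rail in the frame of channel between -0.006 and 0.006 m and z of rail in the frame of channel between -0.005 and 0.005 m and angle between the y axis of rail and the y axis of jig, either way round below 0.1 rad and y of rail_end in the frame of rail below 0 m and y of rail_end in the frame of channel below 0 m and y of rail in the frame of channel between -0.12 and 0.07 m and value of joint clamp above 1.88 rad), for 0.2 s.
3. the robot presses the rail on the panel with the pointer in the green for 2 s (all of step 2 and value of joint stop between 0.007 and 0.027 m and contact force between rail and stop between 5 and 18 N and contact force between the fingers and rail above 3 N), for 2 s.
At the end, for the whole second after the job is handed in: Clamp shut (over 1.88 rad); rail flat in the channel (within 5 mm of its floor, 6 mm of its centre line, 0.1 rad), brass end to the panel; stop pushed in 7 to 27 mm with 5 to 18 N between rail and panel; the fingers still press on the rail (over 3 N); the rail at rest (all of step 3 and linear speed of rail below 0.01 m/s); the arm keeps its last pose, push and grip.
It fails at once if the rail is rammed on the panel with more than 25 N (contact force between rail and stop above 25 N).
It fails at once if a jar or the mug is pushed aside by more than 30 mm (distance of any of spice_jar_a, spice_jar_b, mug, jar from where it was at the start of the episode above 0.03 m).
It also fails if it takes over 59 s, if anything falls off the work surface, if the arm or the gripper's body presses on something with over 40 N, if the wrist force passes 120 N, or if a joint passes its speed limit or range.

## Working session

There is one attempt and no reset: what is moved stays moved. The work goes in short steps, each a Python script; the robot and the scene stay as the last script left them, time stands still between calls to the robot, and variables do not carry over. Pictures are saved under pics/ and viewed, at most 10 in all, crops included, and the job is handed in when it is done.

```bash
ls; mkdir -p pics; python3 - <<'E'
from station import env, fingers, planner, eyes
import cv2, numpy as np
for n in ["side","top"]:
    p=eyes.read_camera(n)
    cv2.imwrite(f"pics/{n}0.png",cv2.resize(p["color"][:,:,::-1],(784,588),interpolation=cv2.INTER_CUBIC))
    np.savez(f"{n}0.npz",**{k:p[k] for k in("color","intrinsics","R","t")})
    print(n,p["intrinsics"].tolist(),(-p["R"].T@p["t"]).round(3),p["R"].round(2).tolist())
    for q in ["rail","rail_end","jig","panel_hole","clamp_tip","clamp_pivot","clamp","stop","spice_jar_a","mug","jar"]:
        print(q,[(round(d["p"],2),np.round(d["location"],3).tolist()) for d in eyes.look_for(p,q)][:4])
print(env.get_state())
E
```

```text
pics
side [[477.09824324956327, 0.0, 284.11635770978086], [0.0, 477.09824324956327, 216.17291373366749], [0.0, 0.0, 1.0]] [ 0.573 -0.97   0.552] [[1.0, -0.01, -0.02], [-0.03, -0.38, -0.92], [0.0, 0.92, -0.38]]
rail [(0.76, [0.629, 0.026, 0.036]), (0.69, [0.484, -0.226, 0.024]), (0.23, [0.46, -0.052, 0.048])]
rail_end [(0.79, [0.486, -0.224, 0.026]), (0.66, [0.635, 0.027, 0.036])]
jig [(0.92, [0.465, -0.056, 0.032])]
panel_hole [(0.89, [0.458, -0.053, 0.049])]
clamp_tip [(0.57, [0.454, -0.074, 0.127])]
clamp_pivot [(0.17, [0.454, -0.075, 0.133])]
clamp [(0.76, [0.453, -0.075, 0.135]), (0.73, [0.717, 0.224, 0.052])]
stop [(0.7, [0.456, -0.076, 0.132]), (0.65, [0.459, -0.055, 0.045])]
spice_jar_a [(0.97, [0.661, -0.279, 0.063]), (0.92, [0.605, 0.232, 0.062])]
mug [(0.73, [0.522, 0.398, 0.065]), (0.4, [0.636, 0.03, 0.034]), (0.21, [0.452, -0.073, 0.133])]
jar [(0.72, [0.718, 0.223, 0.049])]
top [[442.48818984955386, 0.0, 283.4752443756539], [0.0, 442.48818984955386, 208.6130654761408], [0.0, 0.0, 1.0]] [0.496 0.058 1.212] [[-0.0, -1.0, -0.03], [-1.0, 0.01, -0.07], [0.07, 0.03, -1.0]]
rai
[... 579 characters left out ...]
_positions': array([-1.29314256,  0.47698365,  0.02239245,  1.55538383, -0.01151459,
        1.10932893, -0.0830845 ]), 'joint_vel': array([-0.00077334, -0.00036826,  0.00116471, -0.00096103,  0.0006127 ,
        0.00359372,  0.001983  ]), 'effort': array([ 1.28495340e-04, -5.82725537e+01,  1.53367460e+00, -2.72934008e+01,
       -5.43153856e-02,  9.82420082e-03,  7.08101609e-06]), 'eef_pos': array([0.25396507, 0.62541877, 0.22268157]), 'ee_rot': array([-1.38062554e-05,  1.91685786e-01,  9.81456346e-01,  1.39880005e-05]), 'force': array([ 0.61461601, -1.09711506, -0.8030905 ]), 'ft_torque': array([ 0.00682232,  0.03671145, -0.01830564]), 'grasp_force': 0.0, 'grip_width': 0.08785167421808643}
```

View pics/side0.png

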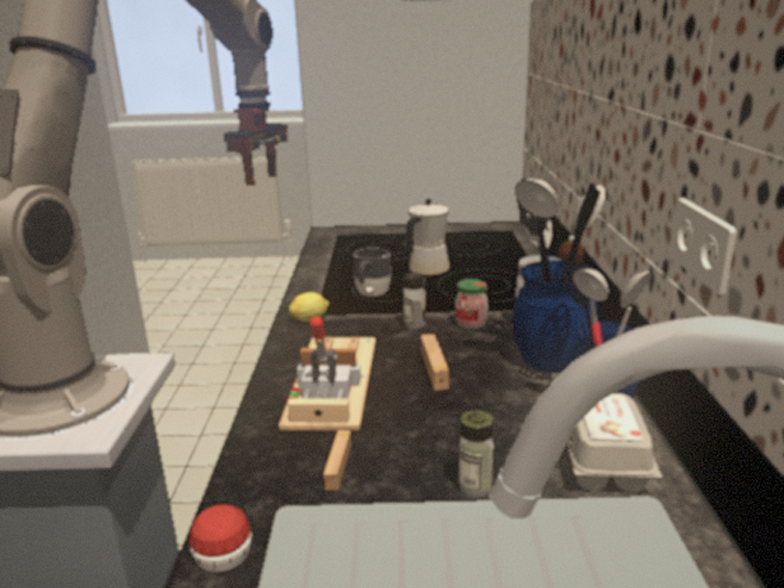

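View pics/top0.png

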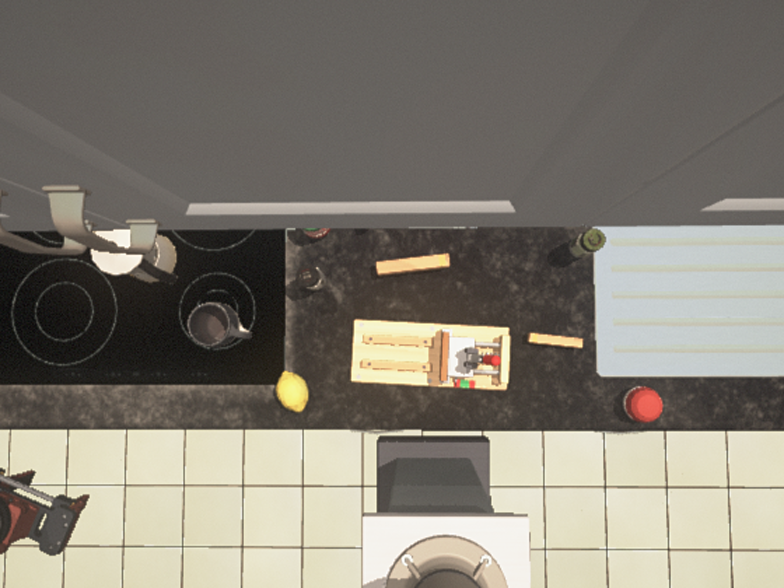

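Rail candidates: A at top px (413,264) / side px (435,362), about 140 mm long, beyond the jig; B at top px (555,341) / side px (338,460), shorter, to the jig's right. By length and place, A is the one. Next is one close crop, rectified to metric planes.

```bash
cat > h.py <<'E'
import numpy as np, cv2
def rect(d,z,x0,x1,y0,y1,s=2000):
    "metric view of plane z: rows = -x, cols = -y (as top camera), s px per m"
    W,H=int((y1-y0)*s),int((x1-x0)*s)
    # out pixel (u,v): y=y1-u/s, x=x1-v/s
    A=np.array([[0,-1/s,x1],[-1/s,0,y1],[0,0,z],[0,0,1]])
    P=d["intrinsics"]@np.c_[d["R"],d["t"]]
    return cv2.warpPerspective(d["color"],np.linalg.inv(P@A),(W,H),flags=cv2.INTER_CUBIC)
def proj(d,X):
    c=(d["R"]@np.atleast_2d(X).T).T+d["t"]; p=(d["intrinsics"]@c.T).T; return p[:,:2]/p[:,2:]
def ray(d,uv):
    r=d["R"].T@np.linalg.inv(d["intrinsics"])@np.array([*uv,1.0]); return -d["R"].T@d["t"],r/np.linalg.norm(r)
def onplane(d,uv,z):
    o,r=ray(d,uv); return o+r*(z-o[2])/r[2]
def tri(d1,p1,d2,p2):
    o1,r1=ray(d1,p1);o2,r2=ray(d2,p2)
    a=np.linalg.lstsq(np.c_[r1,-r2],o2-o1,rcond=None)[0]
    return (o1+a[0]*r1+o2+a[1]*r2)/2,np.linalg.norm(o1+a[0]*r1-o2-a[1]*r2)
E
python3 - <<'E'
from h import *
T=np.load("top0.npz");S=np.load("side0.npz")
a=rect(T,0.036,.59,.68,-.06,.14)          # rail top plane
b=rect(T,0.012,.38,.54,-.18,.17,2000)
c=S["color"]; c1=cv2.resize(c[225:315,195:330],None,fx=2.9,fy=2.9,interpolation=cv2.INTER_CUBIC)
im=np.zeros((600,800,3),np.uint8)
im[:a.shape[0],:a.shape[1]]=a; im[200:200+b.shape[0],:700]=b[:,:700]
h,w=c1.shape[:2]; im[:200,400:]=cv2.resize(c[230:285,280:390],(400,200),interpolation=cv2.INTER_CUBIC)
cv2.imwrite("pics/rect.png",im[:,:,::-1]); 
cv2.imwrite("pics/jigside.png",cv2.resize(c[220:310,195:315],(800,600),interpolation=cv2.INTER_CUBIC)[:,:,::-1])
# rail segmentation in both
for n,d,box in [("top",T,(255,330,170,205)),("side",S,(290,330,232,285))]:
    x0,x1,y0,y1=box; hsv=cv2.cvtColor(d["color"],cv2.COLOR_RGB2HSV)[y0:y1,x0:x1]
    m=((hsv[...,2]>110)&(hsv[...,1]>60)).astype(np.uint8)
    k,l,st,ce=cv2.connectedComponentsWithStats(m); i=1+st[1:,4].argmax()
    pts=np.argwhere(l==i)[:,::-1]+[x0,y0]; r=cv2.minAreaRect(pts.astype(np.float32))
    print(n,st[i],cv2.boxPoints(r).round(1).tolist())
    if n=="top":
        q=np.array([onplane(d,p,.036) for p in cv2.boxPoints(r)]); print(q.round(4), q.mean(0),[np.linalg.norm(q[i]-q[i-1]) for i in range(2)])
E
```

```text
top [ 13  11  54  16 540] [[267.3999938964844, 186.0], [320.20001220703125, 179.8000030517578], [321.3999938964844, 190.10000610351562], [268.6000061035156, 196.3000030517578]]
[[ 0.6393  0.1328  0.036 ]
 [ 0.6547 -0.0083  0.036 ]
 [ 0.627  -0.0113  0.036 ]
 [ 0.6115  0.1296  0.036 ]] [0.63311929 0.06069694 0.036     ] [np.float64(0.027966294603238823), np.float64(0.14195832846267523)]
side [ 10   6  21  41 488] [[299.3999938964844, 238.6999969482422], [312.3999938964844, 235.1999969482422], [323.5, 275.79998779296875], [310.5, 279.29998779296875]]
```

View pics/rect.png

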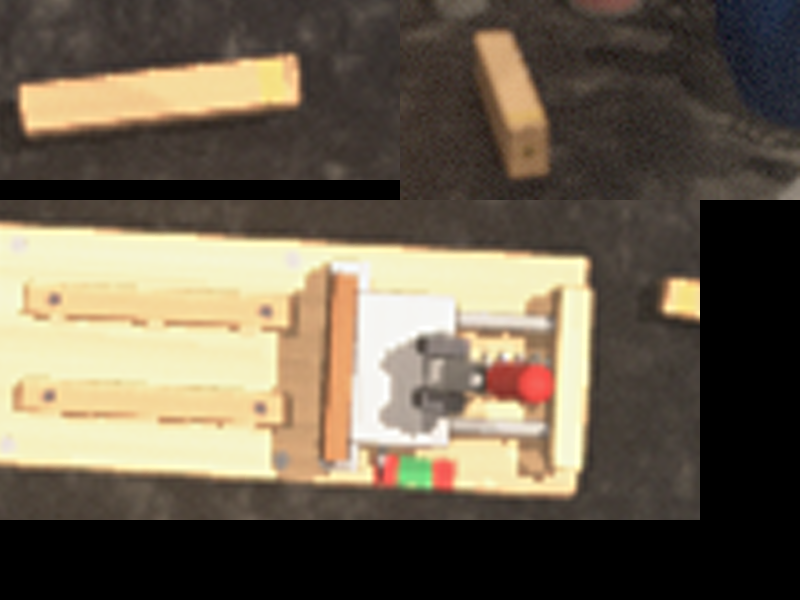

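View pics/jigside.png

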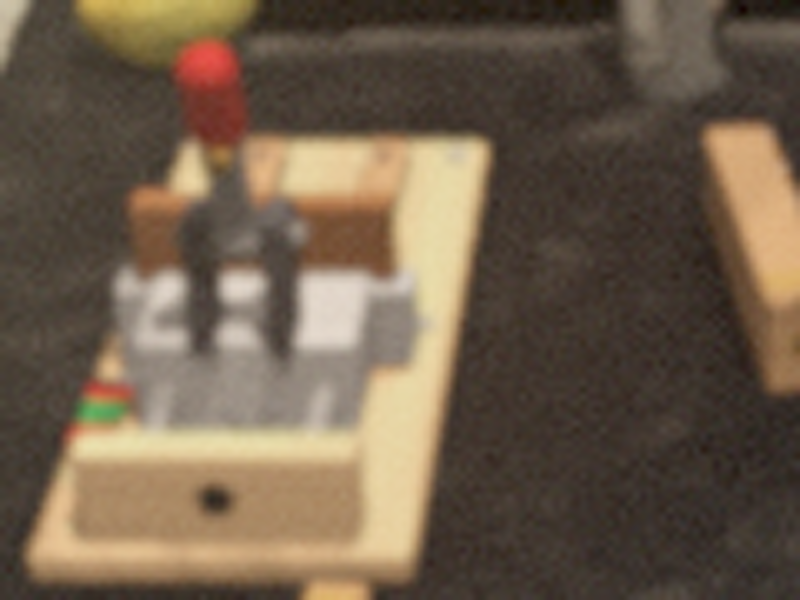

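The crop confirms rail A: 140 × 24 mm, brass band at its right (−y) end (crop px 270,80) and insert in the end face (528,150). The jig's channel runs between the guides at crop px (155,300) and (150,400), yaw about −0.054. The panel stands at px (340,370), and the red grip leans to −y at px (537,380). Next I check heights by triangulation and swing the clamp.

```bash
cat >> h.py <<'E'
from scipy.spatial.transform import Rotation as Rn
JY=-0.054; ey=np.array([-np.sin(JY),np.cos(JY),0]); ex=np.array([np.cos(JY),np.sin(JY),0])
CH=np.array([.4634,.090,.012])
def J(x,y,z): "point in channel axes (x,y), world z"; p=CH+x*ex+y*ey; p[2]=z; return p
def quat(yaw,flip=False):
    "tool down, closing line along direction yaw"
    a=yaw+np.pi*flip; y=np.array([np.cos(a),np.sin(a),0]); z=np.array([0,0,-1.])
    q=Rn.from_matrix(np.c_[np.cross(y,z),y,z]).as_quat(); return q[[3,0,1,2]]
E
python3 - <<'E'
from h import *
from station import env, fingers, planner, eyes
T=np.load("top0.npz");S=np.load("side0.npz")
def red(d,c,r):
    m=np.zeros(d["color"].shape[:2],bool); h=cv2.cvtColor(d["color"],cv2.COLOR_RGB2HSV)
    m=((h[...,0]<8)|(h[...,0]>172))&(h[...,1]>140)&(h[...,2]>120)
    p=np.argwhere(m)[:,::-1]; return p[np.linalg.norm(p-c,axis=1)<r].mean(0)
rt,rs=red(T,(351,258),12),red(S,(227,232),10)
print("grip",rt,rs,tri(T,rt,S,rs), "expect tip",J(0,-.08-.054-.0376,.165))
for X,s in [((.6285,-.010,.036),(309.4,265.2)),((.6525,-.0085,.036),(320.7,262.4))]:
    print("rail corner",tri(T,proj(T,X)[0],S,s))
# guide ends / panel top (side crop scale 6.667 from (195,220)); panel top back corners
for n,X,s in [("panel top far(+x)",None,(395,195)),("panel top near",None,(130,192))]:
    print(n,onplane(S,(195+s[0]/6.667,220+s[1]/6.667),.074))
for f in (0,1):
  for P in (J(0,-.207,.26),J(0,-.207,.14),J(0,.06,.03),J(0,-.01,.03)):
    q=planner.inverse_kinematics(P,quat(JY,f)); print(f,None if q is None else np.round(q,2))
  q=planner.inverse_kinematics([.635,.08,.017],quat(.109,f)); print("rail",f,None if q is None else np.round(q,2))
E
```

```text
grip [351.05128205 256.82051282] [226.22535211 230.63380282] (array([ 0.45392186, -0.07318368,  0.15284146]), np.float64(0.0011847730829219378)) expect tip [ 0.4541381  -0.08134987  0.165     ]
rail corner (array([ 0.62825732, -0.01015468,  0.03329217]), np.float64(0.0010874577835762558))
rail corner (array([ 0.65286238, -0.00836816,  0.03858492]), np.float64(0.0013994003257599907))
panel top far(+x) [ 0.50386788 -0.00330793  0.074     ]
panel top near [0.41322555 0.00450381 0.074     ]
0 [-0.74  0.1   0.94  2.03 -0.09  1.05  0.19]
0 [-0.61  0.34  0.89  2.16 -0.37  0.8   0.46]
0 [-0.73  0.49  0.36  2.16 -0.33  0.54 -0.18]
0 [-0.6   0.47  0.37  2.2  -0.33  0.52 -0.04]
rail 0 [-0.55  0.71  0.46  1.81 -0.45  0.73  0.27]
1 [-1.03  0.21  1.34  2.04 -0.23  1.07 -2.78]
1 [-0.84  0.58  1.29  2.17 -0.71  0.93 -2.32]
1 [-0.27  0.47 -0.21  2.12  0.18  0.56  2.48]
1 [-0.17  0.45 -0.16  2.17  0.13  0.53  2.66]
rail 1 [-0.05  0.67 -0.24  1.77  0.22  0.73  2.84]
```

```bash
python3 - <<'E'
from h import *
from station import env, fingers, planner, eyes
q=quat(JY); pv=-.134
fingers.gripper_to(0.0)
env.goto(J(0,pv-.075,.27),q); print(env.get_state()["time_s"],env.get_state()["eef_pos"])
print(env.move_linear(J(0,pv-.075,.137),feed=.12,guard=15))
print(env.move_linear(J(0,pv+.055,.137),feed=.07,guard=15))
s=env.get_state(); print(s["time_s"],s["eef_pos"],s["force"])
for n in ("side","top"):
    p=eyes.read_camera(n); np.savez(f"{n}1.npz",**{k:p[k] for k in("color","intrinsics","R","t")})
    print([(round(d["p"],2),np.round(d["location"],3).tolist()) for d in eyes.look_for(p,"clamp_tip")][:4])
S=np.load("side1.npz");T=np.load("top1.npz")
im=np.hstack([cv2.resize(S["color"][200:320,190:310],(400,400)),cv2.resize(T["color"][200:300,250:350],(400,400))])
cv2.imwrite("pics/c1.png",im[:,:,::-1])
E
```

```text
5.2667 [ 0.45254769 -0.11788131  0.26998662]
False
False
8.5333 [0.45910265 0.0107837  0.13702321] [-0.32968593 -0.04597111 -0.33931916]
[(0.66, [0.456, -0.014, 0.089]), (0.53, [0.663, -0.279, 0.061]), (0.25, [0.719, 0.223, 0.051])]
[]
```

View pics/c1.png

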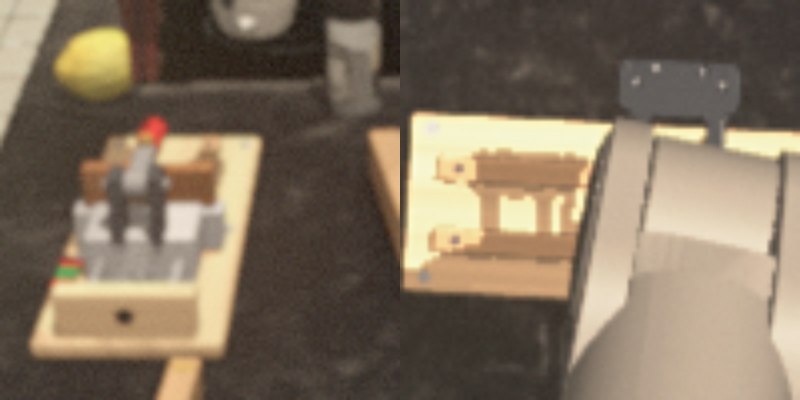

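The side crop shows the red grip past the panel at crop px (150,128), below the fingertips (145,80). I'll compare that with the expected closed position.

```bash
python3 - <<'E'
from h import *
S=np.load("side1.npz"); 
d=S["color"]; h=cv2.cvtColor(d,cv2.COLOR_RGB2HSV)
m=((h[...,0]<8)|(h[...,0]>172))&(h[...,1]>140)&(h[...,2]>120)
p=np.argwhere(m)[:,::-1]; p=p[np.linalg.norm(p-(235,238),axis=1)<10]
print("seen red",p.mean(0),p.min(0),p.max(0))
pv=J(0,-.134,.084)
for a in (1.0,1.4,1.7,1.88,2.0):
    for r in (.089,.068):
        t=a-np.radians(25); X=pv+r*np.sin(t)*ey+np.array([0,0,r*np.cos(t)]); print(a,r,proj(S,X)[0].round(1))
E
```

```text
seen red [236.31818182 238.        ] [232 235] [240 243]
1.0 0.089 [232.  213.6]
1.0 0.068 [231.8 223.1]
1.4 0.089 [234.3 219.4]
1.4 0.068 [233.6 227.3]
1.7 0.089 [235.7 226.9]
1.7 0.068 [234.7 233. ]
1.88 0.089 [236.3 232.4]
1.88 0.068 [235.2 237.3]
2.0 0.089 [236.7 236.5]
2.0 0.068 [235.4 240.4]
```

The grip stands where angle 2.0 puts it, so the clamp is shut. Now the rail.

```bash
python3 - <<'E'
from h import *
from station import env, fingers, planner, eyes
env.move_linear(J(0,-.08,.19),feed=.2)
fingers.gripper_to(.07)
y=.109; g=np.array([.6355,.0608])+.020*np.array([-np.sin(y),np.cos(y)])
env.goto([*g,.14],quat(y))
print(env.move_linear([*g,.0165],feed=.1,guard=12))
print(env.get_state()["eef_pos"],env.get_state()["force"])
fingers.gripper_to(.0,40)
s=env.get_state(); print(s["grip_width"],s["grasp_force"],s["force"])
print(env.move_linear([*g,.10],feed=.1))
s=env.get_state(); print(s["time_s"],s["grip_width"],s["grasp_force"],s["force"],s["eef_pos"])
for n in ("side","top"):
    p=eyes.read_camera(n); np.savez(f"{n}2.npz",**{k:p[k] for k in("color","intrinsics","R","t")})
S=np.load("side2.npz");T=np.load("top2.npz")
im=np.hstack([cv2.resize(S["color"][170:290,260:380],(400,400)),cv2.resize(T["color"][150:250,240:340],(400,400))])
cv2.imwrite("pics/c2.png",im[:,:,::-1])
E
```

```text
False
[0.63387158 0.08068501 0.01719474] [ 0.49269174 -0.43430201 -0.07344563]
0.02382619063736154 39.96102511882782 [-1.09657829  0.11788916  1.14971153]
False
14.2417 0.02380551321517885 39.96039032936096 [-0.70624942 -0.67690032 -0.90437642] [0.63281803 0.08084182 0.09941333]
```

View pics/c2.png

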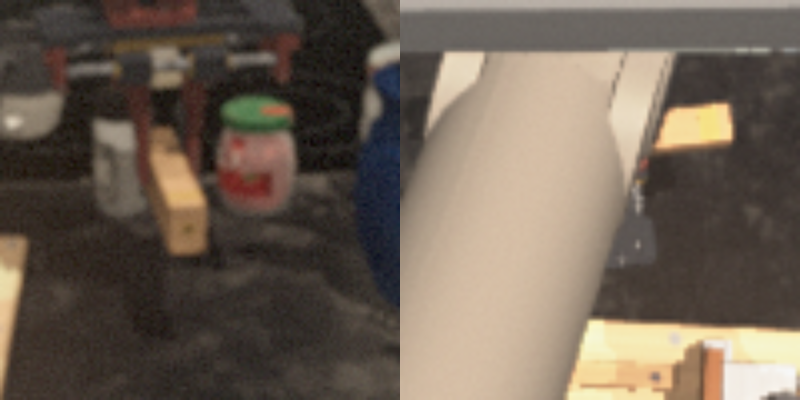

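The rail is held level between the fingers with its brass end towards the camera (insert at crop px 188,228), and the jars are untouched. Now I hover over the channel and check before lowering.

```bash
python3 - <<'E'
from h import *
from station import env, fingers, planner, eyes
S=np.load("side2.npz"); 
e=onplane(S,(260+188/3.333,170+228/3.333),.0994-.0172+.018); print("rail end seen",e,"expect",[.6328+.09*.109,.0808-.09*.994])
env.move_linear([.6328,.0808,.14],feed=.15)
env.goto(J(0,.064,.14),quat(JY))
env.move_linear(J(0,.064,.050),feed=.1)
s=env.get_state(); print(s["time_s"],s["eef_pos"],J(0,.064,.05),s["grip_width"])
for n in ("side","top"):
    p=eyes.read_camera(n); np.savez(f"{n}3.npz",**{k:p[k] for k in("color","intrinsics","R","t")})
S=np.load("side3.npz");T=np.load("top3.npz")
a=rect(T,.022,.40,.52,-.03,.17,2000); a2=rect(T,.069,.40,.52,-.03,.17,2000)
im=np.zeros((480,800,3),np.uint8); im[:240,:400]=a; im[240:,:400]=a2
im[:400,400:]=cv2.resize(S["color"][190:290,200:300],(400,400),interpolation=cv2.INTER_CUBIC)
cv2.imwrite("pics/c3.png",im[:,:,::-1])
E
```

```text
rail end seen [ 0.64356067 -0.01055989  0.1002    ] expect [0.64261, -0.008660000000000001]
16.5667 [0.46736288 0.15390793 0.05040617] [0.46685432 0.15390671 0.05      ] 0.02374751267512404
```

View pics/c3.png

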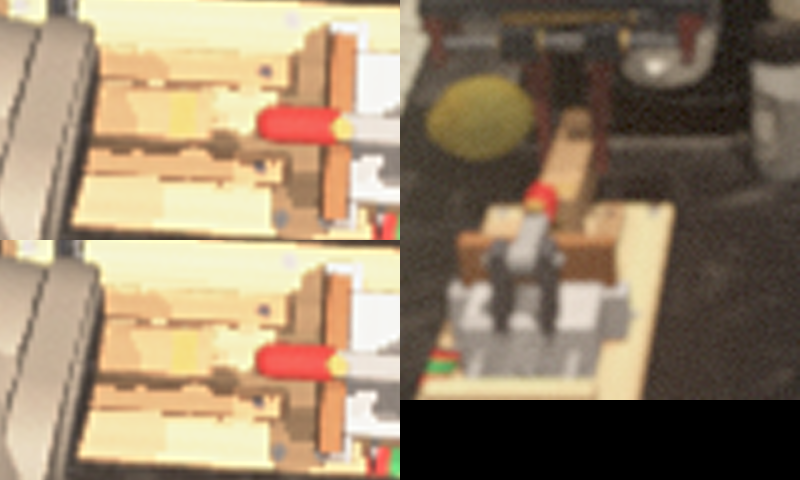

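The side view shows the rail hovering behind the shut clamp grip (540,200), and the top view shows its brass band at px (183,345) above the channel. I'll measure the lateral offset from intensity profiles.

```bash
python3 - <<'E'
from h import *
T0=np.load("top0.npz");T=np.load("top3.npz")
def prof(d,z,y0,y1,ch):
    xs=np.arange(-.036,.0361,.001); out=[]
    for x in xs:
        P=np.array([J(x,y,z) for y in np.linspace(y0,y1,15)]); uv=proj(d,P).astype(np.float32)
        im=cv2.cvtColor(d["color"],cv2.COLOR_RGB2GRAY) if ch=="g" else d["color"][...,2]
        out.append(cv2.remap(im.astype(np.float32),uv[:,0].copy(),uv[:,1].copy(),cv2.INTER_LINEAR).mean())
    return xs,np.array(out)
for nm,d,z,a,b in [("guides empty",T0,.022,-.05,.06),("rail@top",T,.069,-.015,.015),("guides now",T,.022,-.06,-.03)]:
    xs,p=prof(d,z,a,b,"g"); print(nm); print(" ".join(f"{int(round(x*1e3))}:{v:.0f}" for x,v in zip(xs,p)))
E
```

```text
guides empty
-36:234 -35:229 -34:218 -33:203 -32:192 -31:194 -30:206 -29:214 -28:217 -27:216 -26:213 -25:209 -24:209 -23:209 -22:211 -21:214 -20:218 -19:221 -18:223 -17:223 -16:223 -15:226 -14:232 -13:237 -12:239 -11:239 -10:239 -9:239 -8:238 -7:238 -6:238 -5:238 -4:238 -3:237 -2:237 -1:236 0:236 1:235 2:235 3:235 4:234 5:234 6:235 7:235 8:236 9:237 10:237 11:236 12:233 13:225 14:212 15:195 16:188 17:194 18:206 19:215 20:218 21:216 22:213 23:210 24:209 25:210 26:211 27:215 28:219 29:222 30:224 31:224 32:225 33:227 34:232 35:235 36:236
rail@top
-36:233 -35:232 -34:230 -33:227 -32:222 -31:209 -30:193 -29:186 -28:188 -27:195 -26:197 -25:198 -24:199 -23:198 -22:197 -21:195 -20:190 -19:175 -18:156 -17:141 -16:130 -15:119 -14:119 -13:128 -12:140 -11:157 -10:177 -9:198 -8:211 -7:218 -6:218 -5:217 -4:217 -3:217 -2:217 -1:217 0:218 1:218 2:219 3:219 4:219 5:219 6:219 7:219 8:219 9:218 10:216 11:211 12:198 13:183 14:175 15:174 16:175 17:180 18:191 19:202 20:205 21:206 22:206 23:206 24:205 25:206 26:207 27:209 28:212 29:216 30:220 31:222 32:224 33:228 34:233 35:234 36:235
guides now
-36:222 -35:214 -34:205 -33:195 -32:193 -31:197 -30:208 -29:211 -28:211 -27:208 -26:203 -25:197 -24:187 -23:175 -22:160 -21:148 -20:137 -19:133 -18:133 -17:133 -16:138 -15:146 -14:153 -13:153 -12:151 -11:149 -10:148 -9:150 -8:158 -7:168 -6:178 -5:187 -4:193 -3:194 -2:193 -1:193 0:192 1:192 2:193 3:197 4:201 5:205 6:212 7:219 8:223 9:227 10:230 11:229 12:225 13:217 14:205 15:194 16:194 17:201 18:212 19:215 20:217 21:213 22:209 23:204 24:204 25:206 26:209 27:213 28:218 29:220 30:221 31:222 32:224 33:227 34:231 35:235 36:237
```

```bash
python3 - <<'E'
from h import *
T=np.load("top3.npz")
a=rect(T,.069,.42,.51,.02,.13,7000)
cv2.imwrite("pics/c4.png",a[:600,:770,::-1])
E
```

```text
(no output)
```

View pics/c4.png

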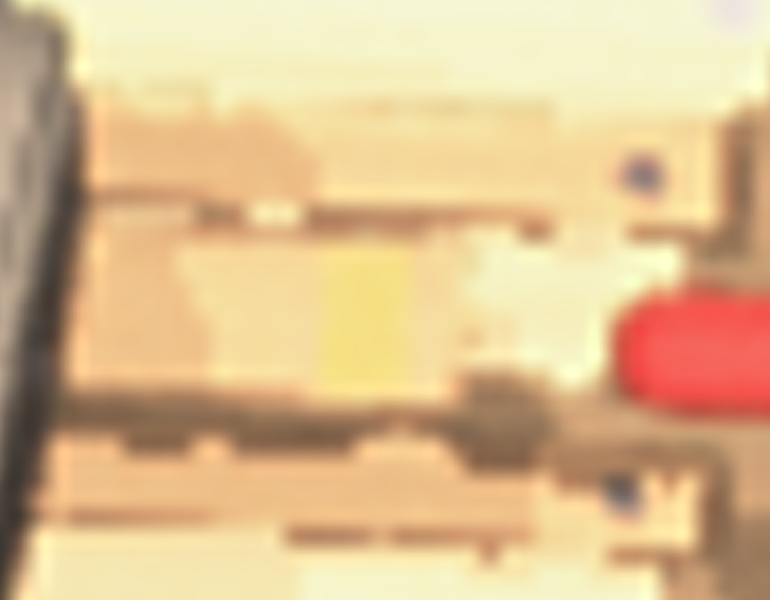

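The rail's top spans −10.2 to +12.7 mm and the channel −14.5 to +17 mm, so it is centred within about 0.3 mm. Lowering.

```bash
python3 - <<'E'
from h import *
from station import env, fingers, planner, eyes
s=env.get_state(); p=np.array(s["eef_pos"]); f0=s["force"]
hit=env.move_linear([p[0],p[1],.0288],feed=.04,guard=5)
env.hold(.3); s=env.get_state(); print(hit,s["eef_pos"],s["force"]-f0,s["ft_torque"],s["time_s"],s["grip_width"])
E
```

```text
True [0.46682428 0.15404844 0.02835951] [ 0.14217213 -0.63196772  4.75073464] [-0.03877988  0.05126336 -0.01584579] 17.5167 0.023992407858034415
```

```bash
python3 - <<'E'
from h import *
from station import env, fingers, planner, eyes
p=np.array(env.get_state()["eef_pos"]); z=.0290
env.move_linear([p[0],p[1],z],feed=.02); env.hold(.2)
f0=env.get_state()["force"]; print(f0)
print(env.move_linear(p*[1,1,0]+[0,0,z]-.036*ey,feed=.06,guard=6))
s=env.get_state(); print(s["eef_pos"],s["force"]-f0)
print(env.move_linear(p*[1,1,0]+[0,0,z]-.070*ey,feed=.015,guard=3))
env.hold(.2); s=env.get_state(); c=s["eef_pos"]; print("contact TCP ch y",(c-CH)@ey,(s["force"]-f0),s["time_s"],s["grip_width"])
np.save("f0.npy",f0)
E
```

```text
[-1.11466818  0.52934306 -0.93816631]
False
[0.46497631 0.11826337 0.02901561] [ 0.72065843 -0.04562739  0.96668133]
True
contact TCP ch y 0.008842138567900178 [2.3847049  1.78627168 0.93250746] 20.2583 0.023610546089659738
```

```bash
python3 - <<'E'
from h import *
from station import env, fingers, planner, eyes
f0=np.load("f0.npy"); c=env.get_state()["eef_pos"]; c[2]=.029
for d in (.003,.006,.009,.012,.015):
    h=env.move_linear(c-d*ey,feed=.02,guard=8); env.hold(.15)
    s=env.get_state(); f=s["force"]-f0; print(d,h,(s["eef_pos"]-CH)@ey,(s["eef_pos"]-CH)@ex,"Fx,Fy,Fz",round(f@ex,2),round(f@ey,2),round(f[2],2))
    if f@ey>11.0: break
p=eyes.read_camera("side"); np.savez("side5.npz",**{k:p[k] for k in("color","intrinsics","R","t")})
t=eyes.read_camera("top"); im=np.hstack([cv2.resize(p["color"][215:305,190:280],(400,400),interpolation=cv2.INTER_CUBIC),cv2.resize(t["color"][215:285,280:350],(400,400),interpolation=cv2.INTER_CUBIC)])
cv2.imwrite("pics/c5.png",im[:,:,::-1]); print(s["time_s"])
E
```

```text
0.003 False 0.006486249115343556 -0.00036301925831754326 Fx,Fy,Fz 2.5 4.83 -1.2
0.006 False 0.0037598924433750415 -0.0003778393873853053 Fx,Fy,Fz 1.33 6.6 -0.23
0.009 False 0.0011262527948194365 -0.00039075607054506564 Fx,Fy,Fz 2.78 6.49 -0.68
0.012 False -0.0014931594118215204 -0.0003869001415164869 Fx,Fy,Fz 0.85 6.91 -0.94
0.015 False -0.0040800200876124695 -0.0004202737998307895 Fx,Fy,Fz 1.35 8.93 -0.08
22.4833
```

View pics/c5.png

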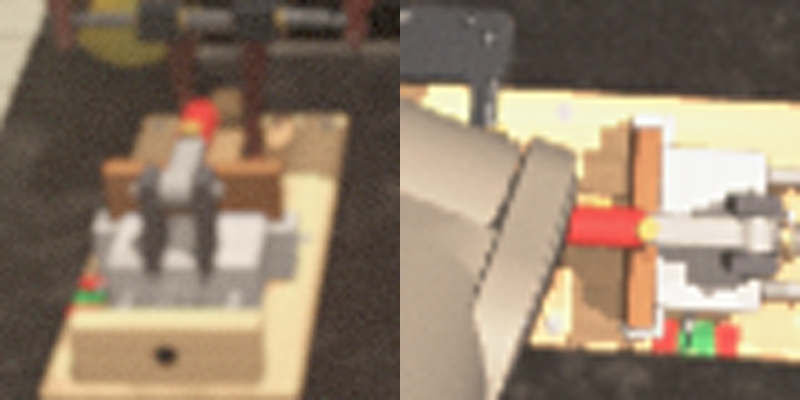

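The top view shows the black pointer just inside the green field at px (688,338), with the clamp shut. I'll push about 4 mm more, hold and check.

```bash
python3 - <<'E'
from h import *
from station import env, fingers, planner, eyes
f0=np.load("f0.npy"); c=env.get_state()["eef_pos"]; c[2]=.029
print(env.move_linear(c-.0055*ey,feed=.02,guard=9))
F=[]
for i in range(10):
    env.hold(.28); s=env.get_state(); F.append((s["force"]-f0)@ey)
print(np.round(F,1),(s["eef_pos"]-CH)@ey,s["eef_pos"][2],s["grip_width"],s["grasp_force"],s["time_s"])
t=eyes.read_camera("top"); p=eyes.read_camera("side")
im=np.hstack([cv2.resize(p["color"][215:305,190:280],(400,400),interpolation=cv2.INTER_CUBIC),cv2.resize(t["color"][215:285,280:350],(400,400),interpolation=cv2.INTER_CUBIC)])
cv2.imwrite("pics/c6.png",im[:,:,::-1])
E
```

```text
False
[ 9.2 10.6  9.7  9.5 10.9 10.4  9.4  8.9 10.3 10. ] -0.007091300462923921 0.028961586451208717 0.02370858153885735 39.96111989021301 25.7417
```

View pics/c6.png

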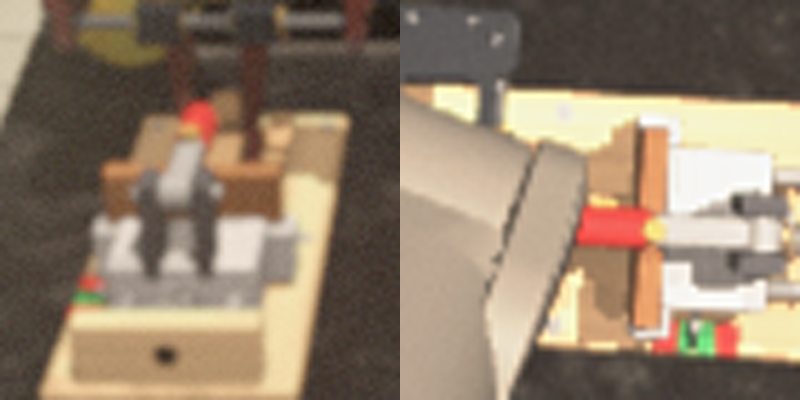

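The pointer now stands mid-green (px 695,335), the clamp is shut, and the push has been steady at about 10 N for 2.8 s. Handing in.

```bash
python3 -c "
from station import env
print(env.hand_in())"
```

```text
the job is handed in; nothing more can be done
None
```

The job is handed in (no verdict came back): the clamp is shut, and the arm is still gripping the rail and pressing it on the panel at about 10 N, with the pointer in the green.

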